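Sort the sealed clasp tins by heft

TASK

First clear the brass weight out of the narrow tray and stand it upright on the black rubber pad, before any tin goes into a tray. Then feel the weight of each of the three sealed tins by lifting it, and put the full (heavy) ones in the wide tray and the empty (light) ones in the narrow tray, each flat on the tray's floor with its lid up. Set things down, do not drop them, and leave the plier and the other things on the bench where they are.

Things in the scene. Friction and masses are not known exactly. Their poses are not given: they have to be found in the camera images.
- tin_a_center (a point): one of three look-alike sealed flat tins of plain metal, a rectangle 80 (its x) x 50 (its y) x 42 mm high (its z, lid up), walls rigid; the point is the tin's centre, 21 mm above its underside. It cannot be opened. An empty tin weighs about 0.085 kg (0.8 N), a full one 0.40 to 0.50 kg (about 4 to 5 N); one or two of the three are full, which ones changes and cannot be told from the name or the look. The filling is packed so that it hardly shifts
- tin_b_center (a point): one of three look-alike sealed flat tins of plain metal, a rectangle 80 (its x) x 50 (its y) x 42 mm high (its z, lid up), walls rigid; the point is the tin's centre, 21 mm above its underside. It cannot be opened. An empty tin weighs about 0.085 kg (0.8 N), a full one 0.40 to 0.50 kg (about 4 to 5 N); one or two of the three are full, which ones changes and cannot be told from the name or the look. The filling is packed so that it hardly shifts
- tin_c_center (a point): one of three look-alike sealed flat tins of plain metal, a rectangle 80 (its x) x 50 (its y) x 42 mm high (its z, lid up), walls rigid; the point is the tin's centre, 21 mm above its underside. It cannot be opened. An empty tin weighs about 0.085 kg (0.8 N), a full one 0.40 to 0.50 kg (about 4 to 5 N); one or two of the three are full, which ones changes and cannot be told from the name or the look. The filling is packed so that it hardly shifts
- tray_wide: the wider of two open white enamel trays, for full tins: outside 220 (its x) x 200 (its y) mm, 16 mm high, walls and floor 5 mm thick, fixed to the bench; origin under its centre, its floor 5 mm higher
- tray_narrow: the narrower white enamel tray, for empty tins: outside 220 (its x) x 140 (its y) mm, 16 mm high, walls and floor 5 mm thick, fixed; origin under its centre, its floor 5 mm higher. The brass weight starts inside it
- weight_center (a point): brass weight: a drum 40 mm across and 34 mm high, with a neck and a round knob on top, 58 mm high in all, 0.4 kg; the point is on its axis, 29 mm above its underside; z is its axis
- weight_knob (a point): middle of the weight's knob (knob 26 mm across, 16 mm high), on its axis, 50 mm above the weight's underside; a good place to grip
- pad: square black rubber pad, 100 x 100 mm, 4 mm thick, fixed flat on the bench: where the weight belongs; origin under its centre, its top 4 mm higher
- plier: chrome Adams plier, 130 mm long, 35 mm wide, 12 mm high, lying flat along its x axis between the tins; origin on the bench under its middle. Leave alone
- wheel_holder: aluminium block 90 x 60 x 18 mm with two upright mandrels carrying black rubber polishing wheels, 63 mm high; origin under its centre. Leave alone
- jar: amber glass jar with white cap, 60 mm across, 75 mm high; origin under its centre. Leave alone
- spool: wire spool lying flat, 48 mm across, 22 mm high; origin under its centre. Leave alone
- cast: plaster dental cast, 60 x 70 mm, 30 mm high; origin under its centre. Leave alone
- vise: green enamel bench vise on a round foot, holding a small wire clasp, 126 mm high; fixed, origin under its foot's centre, handle 100 mm out along its -x. Only in the way

How it is judged:
By the outcome, as a careful person would: the job done as asked, in the order asked, and still so for the second after the job is handed in, with the robot touching nothing.
It also fails if it takes over 72 s, if anything falls off the work surface, if the arm or the gripper's body presses on something with over 40 N, if the wrist force passes 120 N, or if a joint passes its speed limit or range.

ROBOT

A 6-joint arm with a two-finger parallel gripper is mounted at the origin on the work surface. World frame = base frame: x ahead of the robot, y to its left, z up, the work surface at z = 0. Lengths are in m, angles in rad, forces in N, time in s.
With the tool pointing down it reaches from about 0.325 to 0.875 m from the base axis. Payload 4.4 kg.
Tool frame: the origin (TCP) lies midway between the tips of the shut fingers; the grasp point (between the pads) lies 19 mm behind it (tcp_to_grasp is the distance from the TCP to the grasp point, in m); z points along the fingers, x is the direction in which the jaws open and shut, and the axes are right-handed (so a half turn about z gives the same grasp; the last joint's range is limited). The gripper opens to 85 mm and grips with 20 to 120 N. Pads are 22 mm wide; open, the fingers measure 114 mm over their backs; the gripper's body (76 mm by 85 mm) begins 54 mm behind the grasp point. The pads swing forward as they close: fully open they stand 13 mm farther back than shut.
Start: joints at [1.038, 0.207, 1.542, -0, 1.393, -0.15], TCP at [0.215, 0.533, 0.231] pointing down, gripper open.
Joint ranges: [-2.73, 2.73], [-0.86, 2.22], [0.23, 2.46], [-1.11, 4.25], [0.08, 2.63], [-2.82, 2.82]. Speed limits (rad/s): [2.79, 2.79, 3.14, 3.14, 3.14, 3.14].

INTERFACE

Orientations are given as a 3x3 rotation matrix whose columns are the frame's x, y, z axes.
In Python, from bench import * gives the robot as it stands. The module is installed in compiled form; this text tells all that it offers.
- The arm moves only by the shell command python3 -m crank 'ROWS' [FORCE]. ROWS is JSON, a list of rows, each an object with "translation": the shift along the world's x, y, z in m, a list of three; "delta_rot": the turn, a rotation vector about the world's x, y, z in degrees, a list of three; "claw": the closure, from 0 (fully open) to 1 (shut). A call has 1 to 12 rows; each row shifts and turns the pose as measured when the row begins; what a row does not reach is not made up. A row lasts 1/8 s, in which the tool goes at most 62.5 mm and 10.7 degrees, less where a joint would pass 70% of its speed; a pose out of reach is approached as far as the arm can. A call with a gripper value outside its range is refused whole. The fingers move at their own pace and stop on an object; FORCE is the grip in N (left out, the last holds). Time passes only in rows, so rows that do not move let the fingers close. It gives the time, the measured TCP pose, the force and the opening at its end, in the units of the state.
- state(): the state, without advancing time (a new reading comes with each control period).
- snapshot(name): name is "scene" or "top" or "wrist"; returns a dict with "pixels" (400x640x3 uint8, red, green, blue), "range_z" (400x640 float32, m along the optical axis (not along the pixel's ray), 0 where there is no reading), "fx", "fy", "cx", "cy" (pixels), "R" (3x3) and "t" (3): a world point X has camera coordinates R X + t. Camera axes: x right, y down, z forward; pixel columns grow to the right and rows downward; lengths in m; the calibration is good to about 2 mm. The wrist camera is an equidistant fisheye: a pixel r from the principal point sees the ray r / f radians off the axis. A picture is of the moment at which its call begins.
- sign_off(): hands the job in, once; it reports no verdict.
The state is a dict: "time": time; "joint_positions": joint angles; "joint_velocities": joint speeds; "joint_torque": joint torques, N m; "tcp_pos": TCP position; "tool_rot": TCP orientation; "ft_force": force on the tool from outside, world axes, zero at the start; "torque": the same for the moment, N m; "width": finger opening in m.
Only numpy, scipy, OpenCV 4.12 (cv2) and the standard library are available. Lean on these libraries where they do the work, as an engineer would, in place of code of your own. Each camera call takes 0.05 s, during which the arm holds its last target. There are 200 camera calls.

## Working session

There is one attempt and no reset: what is moved stays moved. The work goes in short steps, Python scripts to look and compute and a shell command to move; the robot and the scene stay as the last step left them, time stands still between calls to the robot, and variables do not carry over. Pictures are saved under pics/ and viewed, about 8 in all and at most 12, crops included, and the job is handed in when it is done.

```bash
mkdir -p pics
python3 - <<'E'
from bench import *
import cv2,numpy as np,pickle
for n in("top","scene"):
    s=snapshot(n); pickle.dump(s,open(n+'.pkl','wb'))
    cv2.imwrite(f'pics/{n}1.png',s['pixels'][:,:,::-1])
    print(n,s['fx'],s['cx'],s['cy'],np.round(s['R'],3).tolist(),np.round(s['t'],3), s['range_z'].min(),s['range_z'].max())
st=state();print({k:np.round(v,3).tolist() for k,v in st.items()})
E
```

```text
top 493.57675444432357 316.13792644555303 206.48600779094704 [[0.011, -1.0, 0.004], [-0.996, -0.011, -0.085], [0.085, -0.003, -0.996]] [-0.01   0.597  1.488] 0.0 2.4077718
scene 363.9132343613631 315.13227531393545 198.7054220602207 [[0.558, 0.83, 0.003], [0.691, -0.463, -0.554], [-0.458, 0.312, -0.832]] [-0.344 -0.375  1.387] 0.0 3.1990952
{'time': 0.1, 'joint_positions': [1.038, 0.207, 1.543, -0.0, 1.394, -0.15], 'joint_velocities': [-0.002, -0.003, -0.002, 0.001, 0.001, -0.001], 'joint_torque': [-0.001, -38.409, -29.255, -0.0, 0.005, 0.0], 'tcp_pos': [0.214, 0.533, 0.23], 'tool_rot': [[0.374, 0.928, -0.001], [0.928, -0.374, -0.002], [-0.002, -0.0, -1.0]], 'ft_force': [-0.405, 0.371, -0.044], 'torque': [-0.006, -0.014, -0.002], 'width': 0.085}
```

View pics/top1.png

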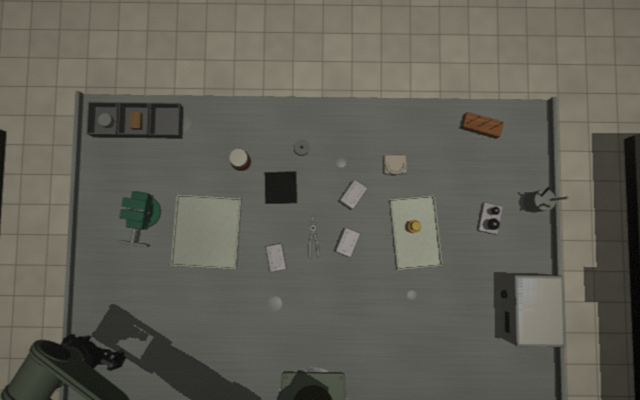

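View pics/scene1.png

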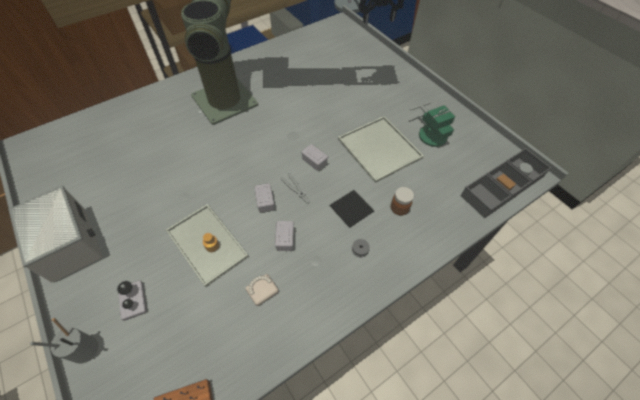

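The top view shows tins near (276,257), (347,242) and (353,194). The wide tray is at (207,232), the narrow tray at (415,233), the weight at (413,226), the pad at (281,187) and the plier at (313,240). Next I'll measure these from depth and masks.

```bash
cat > h.py <<'E'
import numpy as np,cv2,pickle
def pts(s):
    v,u=np.mgrid[0:400,0:640]; z=s['range_z']
    P=np.stack([(u-s['cx'])/s['fx']*z,(v-s['cy'])/s['fy']*z,z],-1)
    return (P-s['t'])@s['R']
def ray(s,uv,h):
    uv=np.atleast_2d(uv).astype(float)
    d=np.c_[(uv[:,0]-s['cx'])/s['fx'],(uv[:,1]-s['cy'])/s['fy'],np.ones(len(uv))]@s['R']
    c=-s['R'].T@s['t']
    return c+d*((h-c[2])/d[:,2])[:,None]
def proj(s,X):
    c=s['R']@np.asarray(X)+s['t'];return [s['fx']*c[0]/c[2]+s['cx'],s['fy']*c[1]/c[2]+s['cy']]
def rect(xy):
    (cx,cy),(w,h),a=cv2.minAreaRect((np.asarray(xy)[:,:2]*1000).astype(np.float32))
    if w<h: w,h,a=h,w,a+90
    return np.round([cx,cy,w,h,(a+90)%180-90],1)
E
python3 - <<'E'
from h import *
for n in("top","scene"):
    s=pickle.load(open(n+'.pkl','rb'));P=pts(s);ok=s['range_z']>0
    x,y,z=P[...,0],P[...,1],P[...,2]
    reg=ok&(x>.25)&(x<.95)&(abs(y)<.75)
    print(n,'bench z',np.round(np.percentile(z[reg],[5,50,95]),4))
    m=(reg&(z>.016)&(z<.14)).astype(np.uint8)
    k,l,st,c=cv2.connectedComponentsWithStats(m)
    for i in range(1,k):
        if st[i,4]<25: continue
        q=P[l==i];zt=np.percentile(q[:,2],95)
        t=q[q[:,2]>zt-.012]
        print(i,st[i,4],'px',np.round(c[i]),'ztop',round(zt,3),'top rect',rect(t),'all',rect(q),'mean',np.round(t.mean(0),3), s['pixels'][l==i].mean(0).round())
    # colour rects
    hsv=cv2.cvtColor(s['pixels'],cv2.COLOR_RGB2HSV)
    g=s['pixels'].mean(-1)
    mk=(reg&(g<45)&(z<.012)).astype(np.uint8)
    k,l,st,c=cv2.connectedComponentsWithStats(mk)
    for i in range(1,k):
        if st[i,4]>250: 
            v,u=np.where(l==i);print('dark',c[i].round(1),st[i,4],rect(ray(s,np.c_[u,v],.004)))
    px=s['pixels'].astype(int)
    w=(reg&(z<.02)&(px[...,1]-px[...,2]>8)&(px[...,1]>120)).astype(np.uint8)
    k,l,st,c=cv2.connectedComponentsWithStats(w)
    for i in range(1,k):
        if st[i,4]>800: 
            v,u=np.where(l==i);print('white',c[i].round(1),st[i,4],rect(ray(s,np.c_[u,v],.016)),rect(ray(s,np.c_[u,v],.005)))
E
```

```text
top bench z [-0.0046  0.0018  0.0688]
1 1392 px [ 72. 205.] ztop 0.036 top rect [600.1 741.8 699.3  16.4  -0. ] all [600.1 741.5 699.3  16.9  -0. ] mean [0.593 0.742 0.031] [69. 70. 65.]
2 4986 px [539. 266.] ztop 0.124 top rect [ 4.464e+02 -6.382e+02  3.928e+02  1.436e+02  1.000e-01] all [ 585.8 -709.9  721.5  174.6  -15.2] mean [ 0.329 -0.638  0.12 ] [99. 98. 91.]
3 1418 px [132. 119.] ztop 0.054 top rect [860.9 559.9 284.5 104.1 -89.4] all [860.9 560.  284.4 104.2 -89.6] mean [0.861 0.565 0.049] [42. 42. 39.]
4 159 px [106. 120.] ztop 0.036 top rect [861.  653.4  39.7  39.7  84.1] all [861.  653.4  39.7  39.7  84.1] mean [0.861 0.653 0.031] [80. 81. 75.]
5 190 px [136. 120.] ztop 0.036 top rect [859.9 558.4  53.1  32.3   2.8] all [859.9 558.4  53.1  32.3   2.8] mean [0.861 0.559 0.031] [83. 63. 42.]
6 662 px [483. 124.] ztop 0.038 top rect [ 860.  -519.1  120.6   51.5   75.6] all [ 860.8 -519.2  121.4   53.3   75.4] mean [ 0.86  -0.518  0.032] [93. 62. 40.]
7 183 px [302. 147.] ztop 0.028 top rect [782.6  44.3  46.8  45.4 -89.9] all [782.6  44.3  46.8  45.4 -89.9] mean [0.783 0.04
[... 3737 characters left out ...]
49.6    4.8  -82. ] all [ 628.  -285.1   49.6    4.8  -82. ] mean [ 0.628 -0.284  0.018] [157. 159. 143.]
74 608 px [262. 288.] ztop 0.031 top rect [ 731.6 -248.1   69.5   63.1  -88.5] all [ 731.6 -248.    69.6   63.1  -88.5] mean [ 0.733 -0.249  0.024] [181. 171. 154.]
75 826 px [131. 298.] ztop 0.056 top rect [ 565.8 -543.9   71.3   35.7  -19.7] all [ 568.  -542.2   90.2   59.9  -11.9] mean [ 0.564 -0.541  0.052] [117. 115. 113.]
78 715 px [189. 392.] ztop 0.045 top rect [ 846.7 -511.2  119.2   34.7   57.8] all [ 844.  -509.7  125.6   41.1   57.8] mean [ 0.857 -0.505  0.041] [136.  96.  66.]
white [268.  245.4] 33526 [ 605.2  -81.6 1290.5  688.9   89.9] [ 599.5  -78.7 1305.7  697.1   89.9]
```

```bash
python3 -m crank '[{"translation":[0.022,-0.056,0],"delta_rot":[0,0,0],"claw":0},{"translation":[0.022,-0.056,0],"delta_rot":[0,0,0],"claw":0},{"translation":[0.022,-0.056,0],"delta_rot":[0,0,0],"claw":0},{"translation":[0.022,-0.056,0],"delta_rot":[0,0,0],"claw":0},{"translation":[0.022,-0.056,0],"delta_rot":[0,0,0],"claw":0},{"translation":[0.022,-0.056,0],"delta_rot":[0,0,0],"claw":0},{"translation":[0.022,-0.056,0],"delta_rot":[0,0,0],"claw":0},{"translation":[0.022,-0.056,0],"delta_rot":[0,0,0],"claw":0},{"translation":[0.022,-0.056,0],"delta_rot":[0,0,0],"claw":0},{"translation":[0.022,-0.056,0],"delta_rot":[0,0,0],"claw":0},{"translation":[0.022,-0.056,0],"delta_rot":[0,0,0],"claw":0},{"translation":[0.022,-0.056,0],"delta_rot":[0,0,0],"claw":0}]' 60
```

```text
time: 1.6
tcp_pos: [0.4788, -0.1581, 0.2259]
tool_rot: [[0.366, 0.931, -0.0], [0.931, -0.366, -0.002], [-0.002, 0.001, -1.0]]
ft_force: [1.1, 0.3, -0.1]
width: 0.0854
```

```bash
python3 -m crank '[{"translation":[0.021,-0.048,0],"delta_rot":[0,0,0],"claw":0.3},{"translation":[0.021,-0.048,0],"delta_rot":[0,0,0],"claw":0.3},{"translation":[0.021,-0.048,-0.02],"delta_rot":[0,0,0],"claw":0.3},{"translation":[0,0,-0.05],"delta_rot":[0,0,0],"claw":0.3},{"translation":[0,0,-0.05],"delta_rot":[0,0,0],"claw":0.3},{"translation":[0,0,0],"delta_rot":[0,0,0],"claw":0.3}]' 60
python3 - <<'E'
from bench import *
from h import *
st=state();print(np.round(st['ft_force'],2),st['width'])
s=snapshot('wrist');pickle.dump(s,open('w.pkl','wb'))
print(s['fx'],s['cx'],s['cy']);cv2.imwrite('pics/w1.png',s['pixels'][:,:,::-1])
E
```

```text
time: 2.35
tcp_pos: [0.5424, -0.3125, 0.1002]
tool_rot: [[0.373, 0.928, -0.001], [0.928, -0.373, -0.001], [-0.002, -0.001, -1.0]]
ft_force: [-0.9, -0.1, 0.5]
width: 0.0599
[-0.89 -0.09  0.5 ] 0.059866224120164416
309.70691628693146 316.0109356408623 197.40165953970813
```

View pics/w1.png

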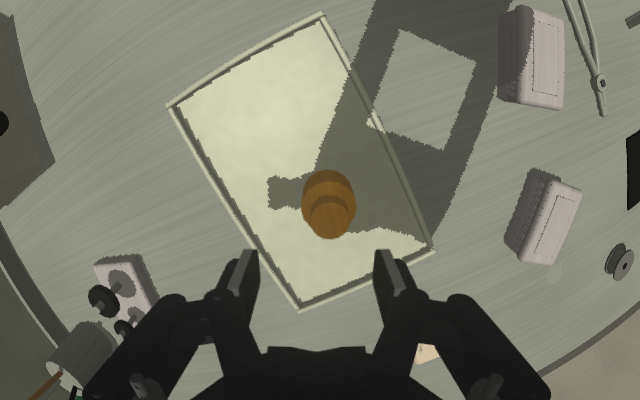

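The weight stands upright in the tray, with its knob at about (330,218) between the fingers. I'll correct 10 mm in y, lower, grip and lift.

```bash
python3 -m crank '[{"translation":[-0.001,0.0105,0],"delta_rot":[0,0,0],"claw":0.3},{"translation":[0,0,-0.03],"delta_rot":[0,0,0],"claw":0.3},{"translation":[0,0,-0.026],"delta_rot":[0,0,0],"claw":0.3},{"translation":[0,0,0],"delta_rot":[0,0,0],"claw":0.3},{"translation":[0,0,0],"delta_rot":[0,0,0],"claw":0.3}]' 60
```

```text
time: 3.02
tcp_pos: [0.5522, -0.3053, 0.0621]
tool_rot: [[0.37, 0.929, 0.024], [0.929, -0.37, -0.019], [-0.009, 0.029, -1.0]]
ft_force: [-0.4, -0.2, 0.3]
width: 0.0598
```

```bash
python3 - <<'E'
from bench import *
import numpy as np
st=state();print({k:np.round(v,3).tolist() for k,v in st.items()})
E
python3 -m crank '[{"translation":[0,0,0],"delta_rot":[0,0,0],"claw":0.3}]'
```

```text
{'time': 3.025, 'joint_positions': [-0.641, 0.482, 1.553, -0.001, 1.076, -1.833], 'joint_velocities': [0.006, -0.013, 0.002, -0.001, 0.011, 0.001], 'joint_torque': [0.022, -44.577, -24.249, -0.002, -0.083, -0.0], 'tcp_pos': [0.552, -0.305, 0.062], 'tool_rot': [[0.37, 0.929, 0.024], [0.929, -0.37, -0.019], [-0.009, 0.029, -1.0]], 'ft_force': [-0.354, -0.24, 0.276], 'torque': [-0.014, 0.007, -0.007], 'width': 0.06}
time: 3.15
tcp_pos: [0.5533, -0.3057, 0.0642]
tool_rot: [[0.37, 0.929, 0.026], [0.929, -0.369, -0.021], [-0.01, 0.032, -0.999]]
ft_force: [-0.2, 0.0, 0.1]
width: 0.0595
```

```bash
cat > d.py <<'E'
import sys,numpy as np
from bench import *
from scipy.spatial.transform import Rotation as Ro
def delta(x,y,z,yaw=None):
    st=state();R=np.array(st['tool_rot'])
    cur=np.degrees(np.arctan2(R[1,0],R[0,0]))
    if yaw is None:yaw=cur
    yaw=cur+(yaw-cur+90)%180-90
    c,s=np.cos(np.radians(yaw)),np.sin(np.radians(yaw))
    T=np.array([[c,s,0],[s,-c,0],[0,0,-1]])
    print('d',np.round(np.array([x,y,z])-st['tcp_pos'],4),'rot',np.round(Ro.from_matrix(T@R.T).as_rotvec(degrees=True),2),'yaw',round(cur,1),'v',np.abs(st['joint_velocities']).max().round(3),'j6',round(st['joint_positions'][5],2),'F',np.round(st['ft_force'],2),'w',round(st['width'],4))
a=[float(v) for v in sys.argv[1:]]
delta(*a)
E
python3 -m crank '[{"translation":[-0.012,0.004,0],"delta_rot":[1.2,1.5,0],"claw":0.3},{"translation":[0,0,0],"delta_rot":[0,0,0],"claw":0.3},{"translation":[0,0,0],"delta_rot":[0,0,0],"claw":0.3}]'; python3 d.py .541 -.302 .043
```

```text
time: 3.52
tcp_pos: [0.5416, -0.3024, 0.0667]
tool_rot: [[0.37, 0.929, 0.001], [0.929, -0.37, -0.001], [-0.0, 0.002, -1.0]]
ft_force: [0.3, -0.0, 0.0]
width: 0.0598
d [-0.0006  0.0004 -0.0237] rot [ 0.06  0.07 -0.  ] yaw 68.3 v 0.007 j6 -1.84 F [ 0.25 -0.03  0.04] w 0.0598
```

```bash
python3 -m crank '[{"translation":[0,0,-0.012],"delta_rot":[0,0,0],"claw":0.3},{"translation":[0,0,-0.008],"delta_rot":[0,0,0],"claw":0.3},{"translation":[0,0,-0.003],"delta_rot":[0,0,0],"claw":0.3},{"translation":[0,0,0],"delta_rot":[0,0,0],"claw":0.3}]'; python3 d.py .541 -.302 .043
```

```text
time: 4.03
tcp_pos: [0.5407, -0.3018, 0.0406]
tool_rot: [[0.37, 0.929, -0.001], [0.929, -0.37, 0.001], [0.0, -0.001, -1.0]]
ft_force: [-0.1, 0.2, -1.0]
width: 0.0601
d [ 0.0003 -0.0002  0.0024] rot [-0.04 -0.05 -0.  ] yaw 68.3 v 0.003 j6 -1.84 F [-0.1   0.17 -0.99] w 0.0601
```

```bash
python3 -m crank '[{"translation":[0,0,0.002],"delta_rot":[0,0,0],"claw":0.45},{"translation":[0,0,0],"delta_rot":[0,0,0],"claw":0.65},{"translation":[0,0,0],"delta_rot":[0,0,0],"claw":1},{"translation":[0,0,0],"delta_rot":[0,0,0],"claw":1},{"translation":[0,0,0],"delta_rot":[0,0,0],"claw":1},{"translation":[0,0,0],"delta_rot":[0,0,0],"claw":1}]' 60; python3 d.py .541 -.302 .043
```

```text
time: 4.78
tcp_pos: [0.5411, -0.3024, 0.0432]
tool_rot: [[0.37, 0.929, 0.0], [0.929, -0.37, -0.0], [-0.0, 0.0, -1.0]]
ft_force: [0.2, -0.9, -1.0]
width: 0.0235
d [-0.0001  0.0004 -0.0002] rot [ 0.02  0.01 -0.  ] yaw 68.3 v 0.001 j6 -1.84 F [ 0.21 -0.85 -1.03] w 0.0235
```

```bash
python3 -m crank '[{"translation":[0,0,0.01],"delta_rot":[0,0,0],"claw":1},{"translation":[0,0,0.02],"delta_rot":[0,0,0],"claw":1},{"translation":[0,0,0.02],"delta_rot":[0,0,0],"claw":1},{"translation":[0,0,0.01],"delta_rot":[0,0,0],"claw":1},{"translation":[0,0,0],"delta_rot":[0,0,0],"claw":1},{"translation":[0,0,0],"delta_rot":[0,0,0],"claw":1}]'; python3 d.py .659 .109 .12
```

```text
time: 5.52
tcp_pos: [0.5395, -0.3006, 0.1061]
tool_rot: [[0.37, 0.929, -0.002], [0.929, -0.37, 0.002], [0.001, -0.003, -1.0]]
ft_force: [-0.6, 0.3, -4.7]
width: 0.0237
d [0.1195 0.4096 0.0139] rot [-0.13 -0.14 -0.  ] yaw 68.3 v 0.006 j6 -1.84 F [-0.64  0.28 -4.74] w 0.0237
```

```bash
python3 -m crank '[{"translation":[0,0,0.03],"delta_rot":[0,0,0],"claw":1},{"translation":[0.006,0.02,0.01],"delta_rot":[0,0,0],"claw":1},{"translation":[0.013,0.045,0],"delta_rot":[0,0,0],"claw":1},{"translation":[0.013,0.045,0],"delta_rot":[0,0,0],"claw":1},{"translation":[0.013,0.045,0],"delta_rot":[0,0,0],"claw":1},{"translation":[0.013,0.045,0],"delta_rot":[0,0,0],"claw":1},{"translation":[0.013,0.045,0],"delta_rot":[0,0,0],"claw":1},{"translation":[0.013,0.045,0],"delta_rot":[0,0,0],"claw":1},{"translation":[0.013,0.045,0],"delta_rot":[0,0,0],"claw":1},{"translation":[0.01,0.035,0],"delta_rot":[0,0,0],"claw":1},{"translation":[0.005,0.015,0],"delta_rot":[0,0,0],"claw":1},{"translation":[0,0,0],"delta_rot":[0,0,0],"claw":1}]'; python3 d.py .659 .109 .06
```

```text
time: 7.02
tcp_pos: [0.6422, 0.1109, 0.1321]
tool_rot: [[0.367, 0.93, -0.027], [0.93, -0.367, 0.014], [0.003, -0.03, -1.0]]
ft_force: [0.0, -0.6, -3.9]
width: 0.0239
d [ 0.0168 -0.0019 -0.0721] rot [-0.78 -1.54 -0.  ] yaw 68.5 v 0.016 j6 -1.17 F [ 0.   -0.61 -3.86] w 0.0239
```

```bash
python3 -m crank '[{"translation":[0.008,-0.001,-0.01],"delta_rot":[-0.8,-1.5,0],"claw":1},{"translation":[0.009,-0.001,-0.02],"delta_rot":[0,0,0],"claw":1},{"translation":[0,0,-0.02],"delta_rot":[0,0,0],"claw":1},{"translation":[0,0,-0.012],"delta_rot":[0,0,0],"claw":1},{"translation":[0,0,-0.005],"delta_rot":[0,0,0],"claw":1},{"translation":[0,0,0],"delta_rot":[0,0,0],"claw":1}]'; python3 d.py .659 .109 .043
```

```text
time: 7.78
tcp_pos: [0.6563, 0.1031, 0.0608]
tool_rot: [[0.372, 0.928, -0.006], [0.928, -0.372, -0.004], [-0.006, -0.004, -1.0]]
ft_force: [-1.0, 0.1, -4.6]
width: 0.0236
d [ 0.0027  0.0059 -0.0178] rot [ 0.21 -0.35  0.  ] yaw 68.2 v 0.005 j6 -1.16 F [-0.99  0.08 -4.61] w 0.0236
```

```bash
python3 -m crank '[{"translation":[0.003,0.006,-0.006],"delta_rot":[0.2,-0.35,0],"claw":1},{"translation":[0,0,-0.004],"delta_rot":[0,0,0],"claw":1},{"translation":[0,0,-0.003],"delta_rot":[0,0,0],"claw":1},{"translation":[0,0,0],"delta_rot":[0,0,0],"claw":1}]'; python3 d.py .659 .109 .042
```

```text
time: 8.28
tcp_pos: [0.6609, 0.11, 0.049]
tool_rot: [[0.371, 0.929, 0.004], [0.929, -0.371, 0.0], [0.002, 0.004, -1.0]]
ft_force: [-0.8, 0.4, -3.7]
width: 0.0236
d [-0.0019 -0.001  -0.007 ] rot [-0.02  0.24  0.  ] yaw 68.2 v 0.005 j6 -1.15 F [-0.77  0.41 -3.7 ] w 0.0236
```

```bash
python3 -m crank '[{"translation":[0,0,-0.003],"delta_rot":[0,0.25,0],"claw":1},{"translation":[0,0,-0.002],"delta_rot":[0,0,0],"claw":1},{"translation":[0,0,0],"delta_rot":[0,0,0],"claw":1}]'; python3 d.py .659 .109 .042;python3 -m crank '[{"translation":[0,0,-0.001],"delta_rot":[0,0,0],"claw":1},{"translation":[0,0,0],"delta_rot":[0,0,0],"claw":1}]'; python3 d.py .659 .109 .042
```

```text
time: 8.65
tcp_pos: [0.6612, 0.11, 0.044]
tool_rot: [[0.371, 0.929, 0.0], [0.929, -0.371, 0.0], [0.0, -0.0, -1.0]]
ft_force: [0.3, -0.6, -3.9]
width: 0.0234
d [-0.0022 -0.001  -0.002 ] rot [-0.02  0.   -0.  ] yaw 68.2 v 0.002 j6 -1.15 F [ 0.35 -0.63 -3.89] w 0.0234
time: 8.9
tcp_pos: [0.6612, 0.1099, 0.043]
tool_rot: [[0.371, 0.929, 0.0], [0.929, -0.371, 0.0], [0.0, 0.0, -1.0]]
ft_force: [-0.5, 0.4, -3.9]
width: 0.0239
d [-0.0022 -0.0009 -0.001 ] rot [-0.01  0.01  0.  ] yaw 68.2 v 0.003 j6 -1.15 F [-0.48  0.41 -3.91] w 0.0239
```

```bash
python3 -m crank '[{"translation":[0,0,-0.001],"delta_rot":[0,0,0],"claw":1},{"translation":[0,0,0],"delta_rot":[0,0,0],"claw":1}]'; python3 d.py .659 .109 .042;python3 -m crank '[{"translation":[0,0,-0.001],"delta_rot":[0,0,0],"claw":1},{"translation":[0,0,0],"delta_rot":[0,0,0],"claw":1}]'; python3 d.py .659 .109 .042
```

```text
time: 9.15
tcp_pos: [0.6615, 0.1099, 0.0423]
tool_rot: [[0.371, 0.929, 0.001], [0.929, -0.371, 0.0], [0.001, 0.001, -1.0]]
ft_force: [0.2, -0.0, -3.5]
width: 0.024
d [-0.0025 -0.0009 -0.0003] rot [-0.01  0.05  0.  ] yaw 68.2 v 0.002 j6 -1.15 F [ 0.22 -0.02 -3.51] w 0.024
time: 9.4
tcp_pos: [0.6619, 0.1098, 0.0423]
tool_rot: [[0.371, 0.929, 0.002], [0.929, -0.371, 0.0], [0.001, 0.002, -1.0]]
ft_force: [0.2, 0.4, -2.9]
width: 0.0236
d [-0.0029 -0.0008 -0.0003] rot [-0.01  0.1   0.  ] yaw 68.2 v 0.003 j6 -1.15 F [ 0.18  0.41 -2.88] w 0.0236
```

Contact shows: z stalls and the load is dropping. I'll release and rise, then check from the top camera and line up over the nearest tin.

```bash
python3 -m crank '[{"translation":[0,0,0],"delta_rot":[0,0,0],"claw":0.6},{"translation":[0,0,0],"delta_rot":[0,0,0],"claw":0.3},{"translation":[0,0,0],"delta_rot":[0,0,0],"claw":0.1},{"translation":[0,0,0.01],"delta_rot":[0,0,0],"claw":0},{"translation":[0,0,0.03],"delta_rot":[0,0,0],"claw":0},{"translation":[0,0,0.04],"delta_rot":[0,0,0],"claw":0},{"translation":[0,0,0.03],"delta_rot":[0,0,0],"claw":0},{"translation":[0,-0.02,0],"delta_rot":[0,0,0],"claw":0},{"translation":[0,-0.05,0],"delta_rot":[0,0,0],"claw":0},{"translation":[0,-0.05,0],"delta_rot":[0,0,-6],"claw":0},{"translation":[0,-0.05,0],"delta_rot":[0,0,-6],"claw":0},{"translation":[0,-0.03,0],"delta_rot":[0,0,0],"claw":0}]'; python3 d.py .636 -.118 .08 56
python3 - <<'E'
from bench import *
from h import *
s=snapshot('wrist');cv2.imwrite('pics/w2.png',s['pixels'][:,:,::-1])
s=snapshot('top');P=pts(s);m=(s['range_z']>0)&(abs(P[...,0]-.659)<.05)&(abs(P[...,1]-.109)<.05)&(P[...,2]>.02)
q=P[m];print(m.sum(),q[:,2].max(),rect(q),rect(q[q[:,2]>.05]))
E
```

```text
time: 10.9
tcp_pos: [0.6604, -0.098, 0.1556]
tool_rot: [[0.559, 0.829, 0.003], [0.829, -0.559, -0.003], [-0.0, 0.004, -1.0]]
ft_force: [0.7, -0.4, 0.4]
width: 0.0851
d [-0.0244 -0.02   -0.0756] rot [ 0.15  0.2  -0.02] yaw 56.0 v 0.365 j6 -1.25 F [ 0.67 -0.36  0.42] w 0.0851
138 0.06941989951872049 [661.6 110.   39.1  37.   43.8] [661.9 109.7  24.7  24.2  26.2]
```

View pics/w2.png

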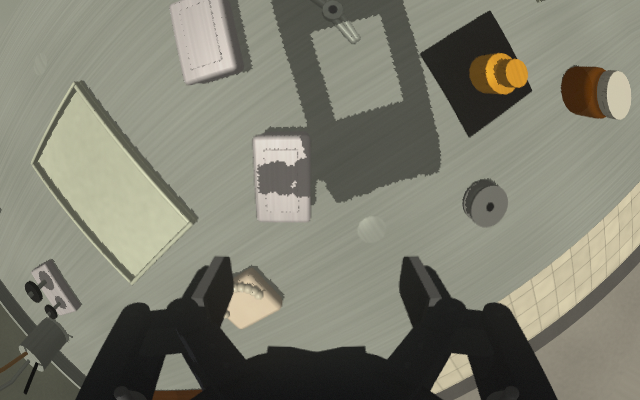

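The weight stands upright on the pad at (500,73) and the narrow tray is empty. The first tin is at (282,178). I'll descend onto it.

```bash
python3 -m crank '[{"translation":[-0.012,-0.005,-0.03],"delta_rot":[0,0,0],"claw":0},{"translation":[-0.012,-0.005,-0.03],"delta_rot":[0,0,0],"claw":0},{"translation":[0,0,-0.01],"delta_rot":[0,0,0],"claw":0},{"translation":[0,0,0],"delta_rot":[0,0,0],"claw":0},{"translation":[0,0,0],"delta_rot":[0,0,0],"claw":0}]'; python3 d.py .636 -.118 .01 56
```

```text
time: 11.62
tcp_pos: [0.6346, -0.1101, 0.0818]
tool_rot: [[0.562, 0.827, 0.002], [0.827, -0.562, -0.002], [-0.001, 0.002, -1.0]]
ft_force: [-0.1, 1.2, -0.5]
width: 0.0854
d [ 0.0014 -0.0079 -0.0718] rot [0.1  0.09 0.19] yaw 55.8 v 0.008 j6 -1.28 F [-0.1   1.21 -0.49] w 0.0854
```

```bash
python3 -m crank '[{"translation":[0.001,-0.008,0],"delta_rot":[0.1,0.1,0.2],"claw":0},{"translation":[0,0,-0.02],"delta_rot":[0,0,0],"claw":0},{"translation":[0,0,-0.025],"delta_rot":[0,0,0],"claw":0},{"translation":[0,0,-0.014],"delta_rot":[0,0,0],"claw":0},{"translation":[0,0,-0.006],"delta_rot":[0,0,0],"claw":0},{"translation":[0,0,0],"delta_rot":[0,0,0],"claw":0},{"translation":[0,0,0],"delta_rot":[0,0,0],"claw":0}]' 50; python3 d.py .636 -.118 .01 56
```

```text
time: 12.5
tcp_pos: [0.6389, -0.119, 0.0163]
tool_rot: [[0.558, 0.83, 0.006], [0.83, -0.558, -0.002], [0.002, 0.006, -1.0]]
ft_force: [0.6, -0.1, -0.6]
width: 0.0854
d [-0.0029  0.001  -0.0063] rot [ 0.1   0.37 -0.08] yaw 56.1 v 0.002 j6 -1.3 F [ 0.58 -0.05 -0.62] w 0.0854
```

```bash
python3 -m crank '[{"translation":[-0.003,0.001,-0.005],"delta_rot":[0.1,0.35,0],"claw":0},{"translation":[0,0,0],"delta_rot":[0,0,0],"claw":0.25},{"translation":[0,0,0],"delta_rot":[0,0,0],"claw":0.4},{"translation":[0,0,0],"delta_rot":[0,0,0],"claw":0.6},{"translation":[0,0,0],"delta_rot":[0,0,0],"claw":0.8},{"translation":[0,0,0],"delta_rot":[0,0,0],"claw":0.8}]' 50; python3 d.py .636 -.118 .01 56
```

```text
time: 13.25
tcp_pos: [0.6371, -0.1184, 0.013]
tool_rot: [[0.558, 0.83, 0.003], [0.83, -0.558, -0.001], [0.001, 0.003, -1.0]]
ft_force: [-0.2, -0.3, -1.5]
width: 0.0489
d [-0.0011  0.0004 -0.003 ] rot [ 0.07  0.19 -0.08] yaw 56.1 v 0.002 j6 -1.3 F [-0.23 -0.26 -1.47] w 0.0489
```

```bash
python3 -m crank '[{"translation":[0,0,0.01],"delta_rot":[0,0,0],"claw":0.8},{"translation":[0,0,0.02],"delta_rot":[0,0,0],"claw":0.8},{"translation":[0,0,0.025],"delta_rot":[0,0,0],"claw":0.8},{"translation":[0,0,0.015],"delta_rot":[0,0,0],"claw":0.8},{"translation":[0,0,0.005],"delta_rot":[0,0,0],"claw":0.8},{"translation":[0,0,0],"delta_rot":[0,0,0],"claw":0.8},{"translation":[0,0,0],"delta_rot":[0,0,0],"claw":0.8}]'; python3 d.py .636 -.118 .10 56;python3 d.py .518 .332 .10 87;python3 d.py .523 -.308 .10 96
```

```text
time: 14.12
tcp_pos: [0.6341, -0.1172, 0.0902]
tool_rot: [[0.558, 0.83, -0.002], [0.83, -0.558, 0.001], [-0.0, -0.002, -1.0]]
ft_force: [-0.1, 0.4, -3.9]
width: 0.0492
d [ 0.0019 -0.0008  0.0098] rot [-0.05 -0.12 -0.09] yaw 56.1 v 0.004 j6 -1.3 F [-0.12  0.37 -3.85] w 0.0492
d [-0.1161  0.4492  0.0098] rot [-2.000e-02 -1.300e-01  3.091e+01] yaw 56.1 v 0.004 j6 -1.3 F [-0.12  0.37 -3.85] w 0.0492
d [-0.1111 -0.1908  0.0098] rot [-1.000e-02 -1.300e-01  3.991e+01] yaw 56.1 v 0.004 j6 -1.3 F [-0.12  0.37 -3.85] w 0.0492
```

Fz is −3.9 N against roughly 0 with nothing held, so this tin is full and goes to the wide tray.

```bash
python3 -m crank '[{"translation":[0,0,0.03],"delta_rot":[0,0,0],"claw":0.8},{"translation":[-0.003,0.02,0.02],"delta_rot":[0,0,4],"claw":0.8},{"translation":[-0.007,0.05,0],"delta_rot":[0,0,4.5],"claw":0.8},{"translation":[-0.007,0.05,0],"delta_rot":[0,0,4.5],"claw":0.8},{"translation":[-0.007,0.05,0],"delta_rot":[0,0,4.5],"claw":0.8},{"translation":[-0.007,0.05,0],"delta_rot":[0,0,4.5],"claw":0.8},{"translation":[-0.007,0.05,0],"delta_rot":[0,0,4.5],"claw":0.8},{"translation":[-0.007,0.05,0],"delta_rot":[0,0,4],"claw":0.8},{"translation":[-0.007,0.05,0],"delta_rot":[0,0,0],"claw":0.8},{"translation":[-0.006,0.04,0],"delta_rot":[0,0,0],"claw":0.8},{"translation":[-0.004,0.02,0],"delta_rot":[0,0,0],"claw":0.8},{"translation":[0,0,0],"delta_rot":[0,0,0],"claw":0.8}]'; python3 d.py .57 .331 .08 87
```

```text
time: 15.62
tcp_pos: [0.5611, 0.3236, 0.128]
tool_rot: [[0.045, 0.999, -0.022], [0.999, -0.045, -0.006], [-0.007, -0.021, -1.0]]
ft_force: [0.8, -0.0, -3.2]
width: 0.049
d [ 0.0089  0.0074 -0.048 ] rot [ 0.36 -1.25 -0.41] yaw 87.4 v 0.024 j6 -1.14 F [ 0.78 -0.   -3.19] w 0.049
```

```bash
python3 -m crank '[{"translation":[0.009,0.007,0],"delta_rot":[0.4,-1.2,-0.4],"claw":0.8},{"translation":[0,0,-0.02],"delta_rot":[0,0,0],"claw":0.8},{"translation":[0,0,-0.03],"delta_rot":[0,0,0],"claw":0.8},{"translation":[0,0,-0.02],"delta_rot":[0,0,0],"claw":0.8},{"translation":[0,0,-0.01],"delta_rot":[0,0,0],"claw":0.8},{"translation":[0,0,0],"delta_rot":[0,0,0],"claw":0.8},{"translation":[0,0,0],"delta_rot":[0,0,0],"claw":0.8}]'; python3 d.py .57 .331 .018 87
```

```text
time: 16.5
tcp_pos: [0.5722, 0.3241, 0.0418]
tool_rot: [[0.06, 0.998, -0.001], [0.998, -0.06, -0.002], [-0.003, -0.001, -1.0]]
ft_force: [0.6, 0.4, -4.4]
width: 0.0491
d [-0.0022  0.0069 -0.0238] rot [ 0.14 -0.08  0.46] yaw 86.5 v 0.002 j6 -1.12 F [ 0.61  0.42 -4.44] w 0.0491
```

```bash
python3 -m crank '[{"translation":[-0.002,0.007,-0.004],"delta_rot":[0.1,0,0.5],"claw":0.8},{"translation":[0,0,-0.006],"delta_rot":[0,0,0],"claw":0.8},{"translation":[0,0,-0.005],"delta_rot":[0,0,0],"claw":0.8},{"translation":[0,0,-0.003],"delta_rot":[0,0,0],"claw":0.8},{"translation":[0,0,0],"delta_rot":[0,0,0],"claw":0.8}]'; python3 d.py .57 .331 .018 87;  python3 -m crank '[{"translation":[0,0,-0.001],"delta_rot":[0,0,0],"claw":0.8},{"translation":[0,0,-0.001],"delta_rot":[0,0,0],"claw":0.8}]'; python3 d.py .57 .331 .018 87
```

```text
time: 17.12
tcp_pos: [0.5716, 0.3329, 0.0252]
tool_rot: [[0.05, 0.999, 0.003], [0.999, -0.05, 0.001], [0.001, 0.003, -1.0]]
ft_force: [0.2, -0.6, -3.4]
width: 0.049
d [-0.0016 -0.0019 -0.0072] rot [-0.07  0.16 -0.13] yaw 87.1 v 0.004 j6 -1.12 F [ 0.16 -0.56 -3.45] w 0.049
time: 17.38
tcp_pos: [0.5718, 0.3328, 0.0233]
tool_rot: [[0.05, 0.999, 0.003], [0.999, -0.05, 0.001], [0.002, 0.003, -1.0]]
ft_force: [-0.1, 0.7, -4.3]
width: 0.0493
d [-0.0018 -0.0018 -0.0053] rot [-0.08  0.19 -0.12] yaw 87.1 v 0.015 j6 -1.12 F [-0.06  0.68 -4.27] w 0.0493
```

```bash
python3 -m crank '[{"translation":[0,0,-0.002],"delta_rot":[-0.1,0.2,0],"claw":0.8},{"translation":[0,0,-0.0015],"delta_rot":[0,0,0],"claw":0.8},{"translation":[0,0,0],"delta_rot":[0,0,0],"claw":0.8}]'; python3 d.py .57 .331 .018 87;  python3 -m crank '[{"translation":[0,0,-0.001],"delta_rot":[0,0,0],"claw":0.8},{"translation":[0,0,0],"delta_rot":[0,0,0],"claw":0.8}]'; python3 d.py .57 .331 .018 87
```

```text
time: 17.75
tcp_pos: [0.5719, 0.3327, 0.0196]
tool_rot: [[0.05, 0.999, -0.0], [0.999, -0.05, -0.0], [-0.0, -0.0, -1.0]]
ft_force: [-0.9, -0.9, -3.3]
width: 0.0488
d [-0.0019 -0.0017 -0.0016] rot [ 0.02 -0.02 -0.11] yaw 87.1 v 0.004 j6 -1.12 F [-0.87 -0.86 -3.3 ] w 0.0488
time: 18.0
tcp_pos: [0.572, 0.3328, 0.0186]
tool_rot: [[0.05, 0.999, -0.0], [0.999, -0.05, -0.0], [-0.0, -0.0, -1.0]]
ft_force: [0.2, -0.5, -3.9]
width: 0.0492
d [-0.002  -0.0018 -0.0006] rot [ 0.02 -0.01 -0.11] yaw 87.1 v 0.002 j6 -1.12 F [ 0.24 -0.47 -3.94] w 0.0492
```

```bash
python3 -m crank '[{"translation":[0,0,-0.001],"delta_rot":[0,0,0],"claw":0.8},{"translation":[0,0,0],"delta_rot":[0,0,0],"claw":0.8}]'; python3 d.py .57 .331 .018 87
```

```text
time: 18.25
tcp_pos: [0.5723, 0.333, 0.0182]
tool_rot: [[0.05, 0.999, 0.0], [0.999, -0.05, -0.0], [-0.0, 0.0, -1.0]]
ft_force: [-0.2, 1.0, -4.1]
width: 0.0493
d [-0.0023 -0.002  -0.0002] rot [ 0.    0.03 -0.12] yaw 87.1 v 0.003 j6 -1.12 F [-0.22  1.01 -4.09] w 0.0493
```

```bash
python3 -m crank '[{"translation":[0,0,-0.0015],"delta_rot":[0,0,0],"claw":0.8},{"translation":[0,0,-0.0005],"delta_rot":[0,0,0],"claw":0.8}]'; python3 d.py .57 .331 .018 87
```

```text
time: 18.5
tcp_pos: [0.5724, 0.333, 0.018]
tool_rot: [[0.05, 0.999, 0.0], [0.999, -0.05, -0.0], [-0.0, 0.0, -1.0]]
ft_force: [-1.5, -1.1, -0.5]
width: 0.0493
d [-0.0024 -0.002  -0.    ] rot [ 0.01  0.03 -0.13] yaw 87.1 v 0.003 j6 -1.12 F [-1.46 -1.09 -0.49] w 0.0493
```

The tin is on the floor: Fz went from −4 to −0.5 N at the expected height. I'll release and go to the nearest tin at (.441,.116).

```bash
python3 -m crank '[{"translation":[0,0,0],"delta_rot":[0,0,0],"claw":0.35},{"translation":[0,0,0],"delta_rot":[0,0,0],"claw":0.15},{"translation":[0,0,0.01],"delta_rot":[0,0,0],"claw":0.1},{"translation":[0,0,0.03],"delta_rot":[0,0,0],"claw":0},{"translation":[0,0,0.04],"delta_rot":[0,0,0],"claw":0},{"translation":[-0.01,-0.02,0.02],"delta_rot":[0,0,0],"claw":0},{"translation":[-0.03,-0.05,0],"delta_rot":[0,0,4],"claw":0},{"translation":[-0.03,-0.05,0],"delta_rot":[0,0,4],"claw":0},{"translation":[-0.03,-0.05,0],"delta_rot":[0,0,4],"claw":0},{"translation":[-0.02,-0.03,0],"delta_rot":[0,0,2],"claw":0},{"translation":[-0.01,-0.015,-0.01],"delta_rot":[0,0,0],"claw":0},{"translation":[0,0,0],"delta_rot":[0,0,0],"claw":0}]'; python3 d.py .441 .116 .07 102
python3 - <<'E'
from bench import *
from h import *
s=snapshot('wrist');cv2.imwrite('pics/w3.png',s['pixels'][:,:,::-1])
E
```

```text
time: 20.0
tcp_pos: [0.4463, 0.1148, 0.122]
tool_rot: [[-0.202, 0.979, 0.024], [0.979, 0.202, 0.008], [0.003, 0.025, -1.0]]
ft_force: [1.0, 0.0, -0.8]
width: 0.0853
d [-0.0053  0.0012 -0.052 ] rot [-0.47  1.37  0.36] yaw 101.6 v 0.039 j6 -1.72 F [ 1.01  0.04 -0.83] w 0.0853
```

View pics/w3.png

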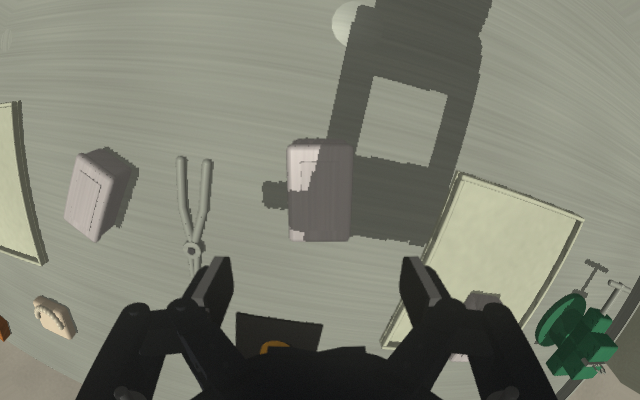

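The tin is at (320,190), centred between the fingers and square to them. The plier at (193,210) is clear. Descending.

```bash
python3 -m crank '[{"translation":[-0.005,0.001,-0.005],"delta_rot":[-0.5,1.4,0.4],"claw":0},{"translation":[0,0,-0.02],"delta_rot":[0,0,0],"claw":0},{"translation":[0,0,-0.03],"delta_rot":[0,0,0],"claw":0},{"translation":[0,0,-0.02],"delta_rot":[0,0,0],"claw":0},{"translation":[0,0,-0.01],"delta_rot":[0,0,0],"claw":0},{"translation":[0,0,0],"delta_rot":[0,0,0],"claw":0},{"translation":[0,0,0],"delta_rot":[0,0,0],"claw":0}]' 50; python3 d.py .441 .116 .013 102
```

```text
time: 20.92
tcp_pos: [0.4493, 0.1218, 0.0387]
tool_rot: [[-0.217, 0.976, 0.008], [0.976, 0.217, 0.0], [-0.001, 0.008, -1.0]]
ft_force: [-0.5, -0.1, -0.2]
width: 0.0857
d [-0.0083 -0.0058 -0.0257] rot [-0.01  0.44 -0.55] yaw 102.6 v 0.006 j6 -1.71 F [-0.46 -0.1  -0.17] w 0.0857
```

```bash
python3 -m crank '[{"translation":[-0.008,-0.006,0],"delta_rot":[0,0.4,-0.5],"claw":0},{"translation":[0,0,0],"delta_rot":[0,0,0],"claw":0},{"translation":[0,0,-0.01],"delta_rot":[0,0,0],"claw":0},{"translation":[0,0,-0.008],"delta_rot":[0,0,0],"claw":0},{"translation":[0,0,-0.004],"delta_rot":[0,0,0],"claw":0},{"translation":[0,0,0],"delta_rot":[0,0,0],"claw":0}]' 50; python3 d.py .441 .116 .013 102
```

```text
time: 21.68
tcp_pos: [0.4419, 0.1153, 0.0167]
tool_rot: [[-0.208, 0.978, 0.003], [0.978, 0.208, 0.0], [-0.0, 0.003, -1.0]]
ft_force: [-0.2, 0.7, -0.8]
width: 0.0854
d [-0.0009  0.0007 -0.0037] rot [-0.02  0.19  0.01] yaw 102.0 v 0.005 j6 -1.72 F [-0.16  0.72 -0.75] w 0.0854
```

```bash
python3 -m crank '[{"translation":[-0.001,0.001,-0.003],"delta_rot":[0,0.2,0],"claw":0},{"translation":[0,0,0],"delta_rot":[0,0,0],"claw":0.25},{"translation":[0,0,0],"delta_rot":[0,0,0],"claw":0.4},{"translation":[0,0,0],"delta_rot":[0,0,0],"claw":0.6},{"translation":[0,0,0],"delta_rot":[0,0,0],"claw":0.8},{"translation":[0,0,0],"delta_rot":[0,0,0],"claw":0.8}]' 50; python3 d.py .441 .116 .013 102; python3 -m crank '[{"translation":[0,0,0.01],"delta_rot":[0,0,0],"claw":0.8},{"translation":[0,0,0.02],"delta_rot":[0,0,0],"claw":0.8},{"translation":[0,0,0.025],"delta_rot":[0,0,0],"claw":0.8},{"translation":[0,0,0.015],"delta_rot":[0,0,0],"claw":0.8},{"translation":[0,0,0.005],"delta_rot":[0,0,0],"claw":0.8},{"translation":[0,0,0],"delta_rot":[0,0,0],"claw":0.8},{"translation":[0,0,0],"delta_rot":[0,0,0],"claw":0.8}]';python3 d.py .467 .335 .10 87;python3 -m crank '[{"translation":[0,0,0],"delta_rot":[0,0,0],"claw":0.8}]';python3 d.py .523 -.308 .10 96
```

```text
time: 22.42
tcp_pos: [0.4413, 0.1165, 0.0139]
tool_rot: [[-0.208, 0.978, 0.001], [0.978, 0.208, 0.0], [0.0, 0.001, -1.0]]
ft_force: [-0.6, -0.1, -0.7]
width: 0.049
d [-0.0003 -0.0005 -0.0009] rot [-0.03  0.04 -0.  ] yaw 102.0 v 0.002 j6 -1.71 F [-0.58 -0.12 -0.69] w 0.049
time: 23.3
tcp_pos: [0.4396, 0.1163, 0.0915]
tool_rot: [[-0.208, 0.978, -0.002], [0.978, 0.208, 0.0], [0.001, -0.002, -1.0]]
ft_force: [-0.2, -0.7, -0.1]
width: 0.049
d [0.0274 0.2187 0.0085] rot [ -0.03  -0.11 -15.  ] yaw 102.0 v 0.004 j6 -1.71 F [-0.17 -0.68 -0.13] w 0.049
time: 23.42
tcp_pos: [0.439, 0.1163, 0.0908]
tool_rot: [[-0.208, 0.978, -0.004], [0.978, 0.208, 0.0], [0.001, -0.003, -1.0]]
ft_force: [0.3, -0.3, -1.0]
width: 0.0489
d [ 0.084  -0.4243  0.0092] rot [-0.02 -0.2  -5.99] yaw 102.0 v 0.008 j6 -1.71 F [ 0.26 -0.35 -1.02] w 0.0489
```

Fz is about −0.6 N with the tin held, so it is empty and goes to the narrow tray.

```bash
python3 -m crank '[{"translation":[0,0,0.03],"delta_rot":[0,-0.2,0],"claw":0.8},{"translation":[0.005,-0.015,0.015],"delta_rot":[0,0,-1],"claw":0.8},{"translation":[0.015,-0.045,0],"delta_rot":[0,0,-1],"claw":0.8},{"translation":[0.015,-0.045,0],"delta_rot":[0,0,-1],"claw":0.8},{"translation":[0.015,-0.045,0],"delta_rot":[0,0,-1],"claw":0.8},{"translation":[0.015,-0.045,0],"delta_rot":[0,0,-1],"claw":0.8},{"translation":[0.015,-0.045,0],"delta_rot":[0,0,-1],"claw":0.8},{"translation":[0.015,-0.045,0],"delta_rot":[0,0,0],"claw":0.8},{"translation":[0.015,-0.045,0],"delta_rot":[0,0,0],"claw":0.8},{"translation":[0.012,-0.035,0],"delta_rot":[0,0,0],"claw":0.8},{"translation":[0.006,-0.02,0],"delta_rot":[0,0,0],"claw":0.8},{"translation":[0,0,0],"delta_rot":[0,0,0],"claw":0.8}]'; python3 d.py .575 -.303 .08 96
```

```text
time: 24.92
tcp_pos: [0.5635, -0.2929, 0.13]
tool_rot: [[-0.091, 0.996, -0.01], [0.996, 0.091, -0.0], [0.001, -0.01, -1.0]]
ft_force: [0.5, 1.1, -0.4]
width: 0.0491
d [ 0.0115 -0.0101 -0.05  ] rot [ 0.01 -0.59  0.76] yaw 95.2 v 0.019 j6 -2.27 F [ 0.48  1.13 -0.36] w 0.0491
```

```bash
python3 -m crank '[{"translation":[0.0115,-0.010,-0.005],"delta_rot":[0,-0.6,0.7],"claw":0.8},{"translation":[0,0,-0.02],"delta_rot":[0,0,0],"claw":0.8},{"translation":[0,0,-0.03],"delta_rot":[0,0,0],"claw":0.8},{"translation":[0,0,-0.02],"delta_rot":[0,0,0],"claw":0.8},{"translation":[0,0,-0.01],"delta_rot":[0,0,0],"claw":0.8},{"translation":[0,0,0],"delta_rot":[0,0,0],"claw":0.8},{"translation":[0,0,0],"delta_rot":[0,0,0],"claw":0.8}]'; python3 d.py .575 -.303 .019 96
```

```text
time: 25.8
tcp_pos: [0.5735, -0.2987, 0.0378]
tool_rot: [[-0.108, 0.994, -0.004], [0.994, 0.108, 0.004], [0.005, -0.003, -1.0]]
ft_force: [-0.8, 0.4, -0.6]
width: 0.0491
d [ 0.0015 -0.0043 -0.0188] rot [-0.24 -0.22 -0.18] yaw 96.2 v 0.002 j6 -2.29 F [-0.79  0.4  -0.62] w 0.0491
```

```bash
python3 -m crank '[{"translation":[0.0015,-0.004,-0.003],"delta_rot":[-0.25,-0.2,-0.2],"claw":0.8},{"translation":[0,0,-0.005],"delta_rot":[0,0,0],"claw":0.8},{"translation":[0,0,-0.004],"delta_rot":[0,0,0],"claw":0.8},{"translation":[0,0,-0.002],"delta_rot":[0,0,0],"claw":0.8},{"translation":[0,0,0],"delta_rot":[0,0,0],"claw":0.8}]'; python3 d.py .575 -.303 .019 96;  python3 -m crank '[{"translation":[0,0,-0.001],"delta_rot":[0,0,0],"claw":0.8},{"translation":[0,0,0],"delta_rot":[0,0,0],"claw":0.8}]'; python3 d.py .575 -.303 .019 96
```

```text
time: 26.42
tcp_pos: [0.5768, -0.3043, 0.0256]
tool_rot: [[-0.104, 0.995, 0.004], [0.995, 0.104, -0.004], [-0.004, 0.004, -1.0]]
ft_force: [0.1, 0.3, -0.2]
width: 0.0492
d [-0.0018  0.0013 -0.0066] rot [0.2  0.23 0.04] yaw 96.0 v 0.001 j6 -2.29 F [ 0.13  0.25 -0.15] w 0.0492
time: 26.68
tcp_pos: [0.5768, -0.3043, 0.0246]
tool_rot: [[-0.104, 0.995, 0.004], [0.995, 0.104, -0.004], [-0.004, 0.004, -1.0]]
ft_force: [-0.5, -0.1, -0.3]
width: 0.049
d [-0.0018  0.0013 -0.0056] rot [0.2  0.23 0.04] yaw 96.0 v 0.002 j6 -2.29 F [-0.53 -0.13 -0.3 ] w 0.049
```

```bash
python3 -m crank '[{"translation":[0,0,-0.003],"delta_rot":[0.2,0.2,0],"claw":0.8},{"translation":[0,0,-0.0015],"delta_rot":[0,0,0],"claw":0.8},{"translation":[0,0,0],"delta_rot":[0,0,0],"claw":0.8}]'; python3 d.py .575 -.303 .019 96;  python3 -m crank '[{"translation":[0,0,-0.001],"delta_rot":[0,0,0],"claw":0.8},{"translation":[0,0,0],"delta_rot":[0,0,0],"claw":0.8}]'; python3 d.py .575 -.303 .019 96
```

```text
time: 27.05
tcp_pos: [0.5769, -0.3044, 0.0198]
tool_rot: [[-0.104, 0.995, 0.0], [0.995, 0.104, 0.0], [0.0, 0.0, -1.0]]
ft_force: [-0.1, 0.5, -1.1]
width: 0.049
d [-0.0019  0.0014 -0.0008] rot [-0.01  0.03  0.04] yaw 96.0 v 0.003 j6 -2.29 F [-0.13  0.45 -1.1 ] w 0.049
time: 27.3
tcp_pos: [0.577, -0.3045, 0.019]
tool_rot: [[-0.104, 0.995, 0.001], [0.995, 0.104, -0.0], [-0.0, 0.001, -1.0]]
ft_force: [-0.2, 0.3, -1.0]
width: 0.0492
d [-0.002   0.0015  0.    ] rot [0.01 0.05 0.04] yaw 96.0 v 0.002 j6 -2.29 F [-0.23  0.28 -0.97] w 0.0492
```

```bash
python3 -m crank '[{"translation":[0,0,-0.0015],"delta_rot":[0,0,0],"claw":0.8},{"translation":[0,0,-0.0005],"delta_rot":[0,0,0],"claw":0.8}]'; python3 d.py .575 -.303 .019 96
```

```text
time: 27.55
tcp_pos: [0.5771, -0.3045, 0.0189]
tool_rot: [[-0.104, 0.995, 0.001], [0.995, 0.104, -0.0], [-0.0, 0.001, -1.0]]
ft_force: [0.1, -0.1, -0.1]
width: 0.0494
d [-0.0021  0.0015  0.0001] rot [0.01 0.03 0.03] yaw 96.0 v 0.002 j6 -2.29 F [ 0.05 -0.07 -0.07] w 0.0494
```

z stalled at the expected height, so it is seated. I'll release and go to the last tin at (.489,−.100).

```bash
python3 -m crank '[{"translation":[0,0,0],"delta_rot":[0,0,0],"claw":0.35},{"translation":[0,0,0],"delta_rot":[0,0,0],"claw":0.15},{"translation":[0,0,0.01],"delta_rot":[0,0,0],"claw":0.1},{"translation":[0,0,0.03],"delta_rot":[0,0,0],"claw":0},{"translation":[0,0,0.04],"delta_rot":[0,0,0],"claw":0},{"translation":[-0.01,0.02,0.02],"delta_rot":[0,0,-4],"claw":0},{"translation":[-0.02,0.05,0],"delta_rot":[0,0,-7],"claw":0},{"translation":[-0.02,0.05,0],"delta_rot":[0,0,-7],"claw":0},{"translation":[-0.02,0.045,0],"delta_rot":[0,0,-6],"claw":0},{"translation":[-0.015,0.03,-0.01],"delta_rot":[0,0,-4],"claw":0},{"translation":[-0.005,0.01,-0.005],"delta_rot":[0,0,0],"claw":0},{"translation":[0,0,0],"delta_rot":[0,0,0],"claw":0}]'; python3 d.py .489 -.1005 .05 68
python3 - <<'E'
from bench import *
from h import *
s=snapshot('wrist');cv2.imwrite('pics/w4.png',s['pixels'][:,:,::-1])
E
```

```text
time: 29.05
tcp_pos: [0.488, -0.0973, 0.1138]
tool_rot: [[0.39, 0.921, 0.013], [0.921, -0.39, -0.009], [-0.003, 0.015, -1.0]]
ft_force: [0.4, -0.9, 0.7]
width: 0.085
d [ 0.001  -0.0032 -0.0638] rot [0.48 0.75 0.96] yaw 67.0 v 0.015 j6 -1.54 F [ 0.43 -0.89  0.73] w 0.085
```

View pics/w4.png

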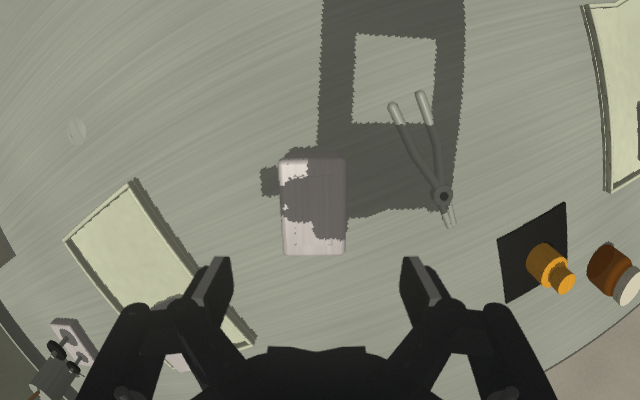

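The last tin is at (313,205), aligned with the jaws. The plier at (420,150) is clear of the finger. Descending.

```bash
python3 -m crank '[{"translation":[0.001,-0.003,-0.005],"delta_rot":[0.5,0.8,1.0],"claw":0},{"translation":[0,0,-0.02],"delta_rot":[0,0,0],"claw":0},{"translation":[0,0,-0.025],"delta_rot":[0,0,0],"claw":0},{"translation":[0,0,-0.015],"delta_rot":[0,0,0],"claw":0},{"translation":[0,0,-0.005],"delta_rot":[0,0,0],"claw":0},{"translation":[0,0,0],"delta_rot":[0,0,0],"claw":0},{"translation":[0,0,0],"delta_rot":[0,0,0],"claw":0}]' 50; python3 d.py .489 -.1005 .013 68
```

```text
time: 29.98
tcp_pos: [0.4963, -0.1092, 0.0443]
tool_rot: [[0.377, 0.926, 0.006], [0.926, -0.377, -0.003], [-0.001, 0.007, -1.0]]
ft_force: [-0.0, -0.2, -0.3]
width: 0.0853
d [-0.0073  0.0087 -0.0313] rot [0.19 0.37 0.13] yaw 67.9 v 0.008 j6 -1.57 F [-0.02 -0.23 -0.31] w 0.0853
```

```bash
python3 -m crank '[{"translation":[-0.007,0.009,0],"delta_rot":[0.2,0.4,0],"claw":0},{"translation":[0,0,0],"delta_rot":[0,0,0],"claw":0},{"translation":[0,0,-0.012],"delta_rot":[0,0,0],"claw":0},{"translation":[0,0,-0.010],"delta_rot":[0,0,0],"claw":0},{"translation":[0,0,-0.005],"delta_rot":[0,0,0],"claw":0},{"translation":[0,0,0],"delta_rot":[0,0,0],"claw":0}]' 50; python3 d.py .489 -.1005 .013 68
```

```text
time: 30.72
tcp_pos: [0.4893, -0.0994, 0.0164]
tool_rot: [[0.376, 0.927, 0.001], [0.927, -0.376, -0.0], [-0.0, 0.001, -1.0]]
ft_force: [-0.8, 0.5, -0.3]
width: 0.0855
d [-0.0003 -0.0011 -0.0034] rot [0.02 0.04 0.07] yaw 67.9 v 0.004 j6 -1.56 F [-0.85  0.47 -0.31] w 0.0855
```

```bash
python3 -m crank '[{"translation":[0,-0.001,-0.003],"delta_rot":[0,0,0],"claw":0},{"translation":[0,0,0],"delta_rot":[0,0,0],"claw":0.25},{"translation":[0,0,0],"delta_rot":[0,0,0],"claw":0.4},{"translation":[0,0,0],"delta_rot":[0,0,0],"claw":0.6},{"translation":[0,0,0],"delta_rot":[0,0,0],"claw":0.8},{"translation":[0,0,0],"delta_rot":[0,0,0],"claw":0.8}]' 50; python3 d.py .489 -.1005 .013 68; python3 -m crank '[{"translation":[0,0,0.01],"delta_rot":[0,0,0],"claw":0.8},{"translation":[0,0,0.02],"delta_rot":[0,0,0],"claw":0.8},{"translation":[0,0,0.025],"delta_rot":[0,0,0],"claw":0.8},{"translation":[0,0,0.015],"delta_rot":[0,0,0],"claw":0.8},{"translation":[0,0,0.005],"delta_rot":[0,0,0],"claw":0.8},{"translation":[0,0,0],"delta_rot":[0,0,0],"claw":0.8},{"translation":[0,0,0],"delta_rot":[0,0,0],"claw":0.8}]';python3 d.py .467 .335 .10 87;python3 -m crank '[{"translation":[0,0,0],"delta_rot":[0,0,0],"claw":0.8}]';python3 d.py .471 -.3135 .10 96
```

```text
time: 31.48
tcp_pos: [0.4899, -0.1009, 0.0137]
tool_rot: [[0.376, 0.927, 0.002], [0.927, -0.376, -0.001], [-0.0, 0.002, -1.0]]
ft_force: [0.1, 0.2, -0.9]
width: 0.0493
d [-0.0009  0.0004 -0.0007] rot [0.06 0.12 0.07] yaw 67.9 v 0.002 j6 -1.56 F [ 0.06  0.19 -0.94] w 0.0493
time: 32.35
tcp_pos: [0.4848, -0.0986, 0.0881]
tool_rot: [[0.376, 0.927, -0.008], [0.927, -0.376, 0.003], [0.0, -0.008, -1.0]]
ft_force: [0.2, 1.0, -3.6]
width: 0.049
d [-0.0178  0.4336  0.0119] rot [-0.11 -0.46 19.09] yaw 67.9 v 0.004 j6 -1.56 F [ 0.23  1.03 -3.57] w 0.049
time: 32.48
tcp_pos: [0.4842, -0.0984, 0.0873]
tool_rot: [[0.376, 0.927, -0.009], [0.927, -0.376, 0.004], [0.0, -0.01, -1.0]]
ft_force: [-0.6, 0.4, -4.1]
width: 0.0494
d [-0.0132 -0.2151  0.0127] rot [-0.09 -0.56 28.09] yaw 67.9 v 0.007 j6 -1.56 F [-0.63  0.44 -4.07] w 0.0494
```

Fz is −3.6 and −4.1 N, so the last tin is full and goes to the wide tray.

```bash
python3 -m crank '[{"translation":[0,0,0.03],"delta_rot":[0,-0.5,0],"claw":0.8},{"translation":[-0.001,0.02,0.015],"delta_rot":[0,0,2],"claw":0.8},{"translation":[-0.002,0.05,0],"delta_rot":[0,0,3],"claw":0.8},{"translation":[-0.002,0.05,0],"delta_rot":[0,0,3],"claw":0.8},{"translation":[-0.002,0.05,0],"delta_rot":[0,0,3],"claw":0.8},{"translation":[-0.002,0.05,0],"delta_rot":[0,0,3],"claw":0.8},{"translation":[-0.002,0.05,0],"delta_rot":[0,0,3],"claw":0.8},{"translation":[-0.002,0.05,0],"delta_rot":[0,0,2],"claw":0.8},{"translation":[-0.002,0.045,0],"delta_rot":[0,0,0],"claw":0.8},{"translation":[-0.002,0.03,0],"delta_rot":[0,0,0],"claw":0.8},{"translation":[0,0.015,0],"delta_rot":[0,0,0],"claw":0.8},{"translation":[0,0,0],"delta_rot":[0,0,0],"claw":0.8}]'; python3 d.py .466 .335 .08 87
```

```text
time: 33.98
tcp_pos: [0.4616, 0.3227, 0.1264]
tool_rot: [[0.046, 0.999, -0.011], [0.999, -0.046, 0.0], [-0.0, -0.011, -1.0]]
ft_force: [0.3, 0.1, -3.9]
width: 0.0492
d [ 0.0044  0.0123 -0.0464] rot [-0.01 -0.64 -0.36] yaw 87.4 v 0.016 j6 -1.07 F [ 0.26  0.08 -3.89] w 0.0492
```

```bash
python3 -m crank '[{"translation":[0.0045,0.012,-0.005],"delta_rot":[0,-0.6,-0.4],"claw":0.8},{"translation":[0,0,-0.02],"delta_rot":[0,0,0],"claw":0.8},{"translation":[0,0,-0.025],"delta_rot":[0,0,0],"claw":0.8},{"translation":[0,0,-0.018],"delta_rot":[0,0,0],"claw":0.8},{"translation":[0,0,-0.008],"delta_rot":[0,0,0],"claw":0.8},{"translation":[0,0,0],"delta_rot":[0,0,0],"claw":0.8},{"translation":[0,0,0],"delta_rot":[0,0,0],"claw":0.8}]'; python3 d.py .466 .335 .019 87
```

```text
time: 34.85
tcp_pos: [0.4697, 0.3318, 0.0479]
tool_rot: [[0.062, 0.998, 0.003], [0.998, -0.062, -0.0], [0.0, 0.003, -1.0]]
ft_force: [0.1, 0.4, -3.7]
width: 0.0491
d [-0.0037  0.0032 -0.0289] rot [0.01 0.17 0.53] yaw 86.5 v 0.002 j6 -1.04 F [ 0.08  0.4  -3.73] w 0.0491
```

```bash
python3 -m crank '[{"translation":[-0.0035,0.003,-0.004],"delta_rot":[0,0.2,0.5],"claw":0.8},{"translation":[0,0,-0.008],"delta_rot":[0,0,0],"claw":0.8},{"translation":[0,0,-0.007],"delta_rot":[0,0,0],"claw":0.8},{"translation":[0,0,-0.003],"delta_rot":[0,0,0],"claw":0.8},{"translation":[0,0,0],"delta_rot":[0,0,0],"claw":0.8}]'; python3 d.py .466 .335 .019 87;  python3 -m crank '[{"translation":[0,0,-0.001],"delta_rot":[0,0,0],"claw":0.8},{"translation":[0,0,0],"delta_rot":[0,0,0],"claw":0.8}]'; python3 d.py .466 .335 .019 87
```

```text
time: 35.48
tcp_pos: [0.467, 0.3358, 0.0261]
tool_rot: [[0.052, 0.999, 0.002], [0.999, -0.052, 0.001], [0.001, 0.002, -1.0]]
ft_force: [-0.5, 0.8, -5.2]
width: 0.0492
d [-0.001  -0.0008 -0.0071] rot [-0.08  0.12 -0.03] yaw 87.0 v 0.001 j6 -1.05 F [-0.45  0.76 -5.16] w 0.0492
time: 35.72
tcp_pos: [0.4672, 0.3359, 0.0252]
tool_rot: [[0.052, 0.999, 0.002], [0.999, -0.052, 0.002], [0.002, 0.002, -1.0]]
ft_force: [0.0, -0.3, -4.8]
width: 0.0488
d [-0.0012 -0.0009 -0.0062] rot [-0.09  0.14 -0.03] yaw 87.0 v 0.004 j6 -1.05 F [ 0.02 -0.31 -4.76] w 0.0488
```

```bash
python3 -m crank '[{"translation":[0,0,-0.003],"delta_rot":[-0.1,0.1,0],"claw":0.8},{"translation":[0,0,-0.002],"delta_rot":[0,0,0],"claw":0.8},{"translation":[0,0,0],"delta_rot":[0,0,0],"claw":0.8}]'; python3 d.py .466 .335 .019 87;  python3 -m crank '[{"translation":[0,0,-0.001],"delta_rot":[0,0,0],"claw":0.8},{"translation":[0,0,0],"delta_rot":[0,0,0],"claw":0.8}]'; python3 d.py .466 .335 .019 87
```

```text
time: 36.1
tcp_pos: [0.4675, 0.336, 0.0202]
tool_rot: [[0.052, 0.999, 0.001], [0.999, -0.052, -0.0], [0.0, 0.001, -1.0]]
ft_force: [-0.7, 0.2, -4.7]
width: 0.0489
d [-0.0015 -0.001  -0.0012] rot [ 0.    0.07 -0.02] yaw 87.0 v 0.003 j6 -1.05 F [-0.68  0.16 -4.69] w 0.0489
time: 36.35
tcp_pos: [0.4675, 0.336, 0.0191]
tool_rot: [[0.052, 0.999, 0.001], [0.999, -0.052, -0.0], [0.0, 0.001, -1.0]]
ft_force: [0.1, 0.1, -4.5]
width: 0.049
d [-0.0015 -0.001  -0.0001] rot [ 0.    0.07 -0.02] yaw 87.0 v 0.002 j6 -1.05 F [ 0.05  0.14 -4.53] w 0.049
```

```bash
python3 -m crank '[{"translation":[0,0,-0.001],"delta_rot":[0,0,0],"claw":0.8},{"translation":[0,0,-0.001],"delta_rot":[0,0,0],"claw":0.8}]'; python3 d.py .466 .335 .019 87;python3 -m crank '[{"translation":[0,0,-0.001],"delta_rot":[0,0,0],"claw":0.8},{"translation":[0,0,-0.001],"delta_rot":[0,0,0],"claw":0.8}]'; python3 d.py .466 .335 .019 87
```

```text
time: 36.6
tcp_pos: [0.4677, 0.3361, 0.0187]
tool_rot: [[0.052, 0.999, 0.001], [0.999, -0.052, -0.0], [-0.0, 0.001, -1.0]]
ft_force: [-4.1, -2.4, 7.6]
width: 0.0492
d [-0.0017 -0.0011  0.0003] rot [ 0.02  0.06 -0.03] yaw 87.0 v 0.003 j6 -1.05 F [-4.09 -2.36  7.58] w 0.0492
time: 36.85
tcp_pos: [0.4678, 0.3361, 0.0187]
tool_rot: [[0.052, 0.999, 0.001], [0.999, -0.052, -0.001], [-0.001, 0.001, -1.0]]
ft_force: [-2.7, -2.6, 5.3]
width: 0.049
d [-0.0018 -0.0011  0.0003] rot [ 0.04  0.05 -0.03] yaw 87.0 v 0.003 j6 -1.04 F [-2.69 -2.57  5.29] w 0.049
```

Contact is firm, with Fz at +5 to +7 N. I'll release, retreat and check from above.

```bash
python3 -m crank '[{"translation":[0,0,0],"delta_rot":[0,0,0],"claw":0.35},{"translation":[0,0,0],"delta_rot":[0,0,0],"claw":0.15},{"translation":[0,0,0.01],"delta_rot":[0,0,0],"claw":0.1},{"translation":[0,0,0.03],"delta_rot":[0,0,0],"claw":0},{"translation":[0,0,0.05],"delta_rot":[0,0,0],"claw":0},{"translation":[0,0,0.05],"delta_rot":[0,0,0],"claw":0},{"translation":[-0.02,-0.02,0.03],"delta_rot":[0,0,0],"claw":0},{"translation":[-0.03,-0.03,0.02],"delta_rot":[0,0,0],"claw":0},{"translation":[-0.03,-0.03,0],"delta_rot":[0,0,0],"claw":0},{"translation":[-0.02,-0.02,0],"delta_rot":[0,0,0],"claw":0},{"translation":[0,0,0],"delta_rot":[0,0,0],"claw":0},{"translation":[0,0,0],"delta_rot":[0,0,0],"claw":0}]'
python3 - <<'E'
from bench import *
from h import *
for n in('top','scene'):
    s=snapshot(n);P=pts(s)
    if n=='scene':cv2.imwrite('pics/s2.png',s['pixels'][:,:,::-1])
    for nm,x,y,r in(('tinW1',.572,.333,.05),('tinW2',.467,.335,.05),('tinN',.576,-.304,.06),('weight',.66,.11,.04),('plierarea',.49,.02,.07),('jar',.738,.229,.05),('spool',.782,.044,.04),('cast',.731,-.247,.05),('holder',.568,-.541,.07)):
        m=(s['range_z']>0)&(abs(P[...,0]-x)<r)&(abs(P[...,1]-y)<r)&(P[...,2]>(.006 if nm=='plierarea' else .025 if 'tin' in nm else .014))
        q=P[m]
        if len(q)>5:print(n,nm,len(q),'zmed',q[:,2].__class__ and round(float(np.median(q[:,2])),3),round(float(np.percentile(q[:,2],98)),3),rect(q))
E
```

```text
time: 38.35
tcp_pos: [0.3707, 0.2362, 0.2241]
tool_rot: [[0.052, 0.998, 0.022], [0.999, -0.052, 0.009], [0.01, 0.021, -1.0]]
ft_force: [0.2, 0.2, 0.6]
width: 0.0852
top tinW1 457 zmed 0.048 0.055 [571.6 333.2  79.8  51.2  -3.3]
top tinW2 466 zmed 0.048 0.055 [468.1 336.6  79.6  51.3  -3.4]
top tinN 447 zmed 0.047 0.054 [ 584.2 -315.1   90.8   74.     6.6]
top weight 147 zmed 0.044 0.068 [654.4 116.4  56.7  40.4 -40.9]
top plierarea 272 zmed 0.009 0.016 [491.5  20.3 139.2 137.3  88.8]
top jar 349 zmed 0.074 0.082 [736.3 229.5  55.3  54.3  87.9]
top spool 184 zmed 0.023 0.03 [782.1  44.1  46.4  46.2  89.7]
top cast 423 zmed 0.023 0.033 [ 731.5 -246.6   69.7   61.1   89.6]
top holder 510 zmed 0.021 0.058 [ 568.8 -540.2   89.1   60.9  -11.9]
scene tinW1 377 zmed 0.047 0.051 [569.5 331.8  81.7  51.   -2.2]
scene tinW2 337 zmed 0.047 0.051 [467.8 333.8  82.8  51.4  -4.9]
scene tinN 543 zmed 0.048 0.052 [ 576.7 -305.    80.3   49.8    5.4]
scene weight 194 zmed 0.04 0.065 [662.3 106.2  38.8  33.2  40.3]
scene plierarea 169 zmed 0.01 0.015 [496.6  -2.  125.1  68.9  -0.8]
scene jar 469 zmed 0.068 0.079 [739.6 228.   55.7  54.9  -7.9]
scene spool 212 zmed 0.023 0.026 [781.9  43.4  47.8  45.2 -37.7]
scene cast 613 zmed 0.023 0.032 [ 731.1 -248.1   69.7   64.   -88.9]
scene holder 861 zmed 0.02 0.057 [ 568.5 -542.1   90.6   60.7  -10.8]
```

View pics/s2.png

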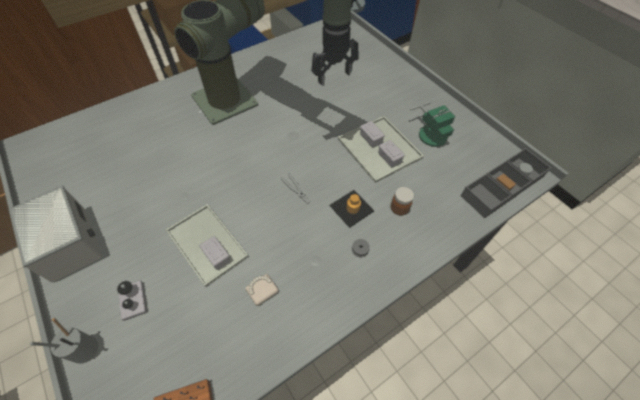

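Two tins lie flat in the wide tray at (372,132) and (391,153), and one in the narrow tray at (214,250). The weight is upright on the pad at (354,204) and the plier is unmoved at (295,188). All tin tops measure 47–48 mm, matching 5 + 42. Handing in.

```bash
python3 -c "
from bench import *
print(sign_off())"
```

```text
the job is handed in; nothing more can be done
None
```

I moved the brass weight onto the black pad first, then sorted the three tins by lifting each one. I handed the job in at about 38 s.

| Tin, by where it started | Wrist force when lifted | Judged | Placed in |
|---|---|---|---|
| (0.636, −0.118) | −3.9 N | full | wide tray |
| (0.441, 0.116) | about −0.1 and −1.0 N | empty | narrow tray |
| (0.489, −0.100) | −3.6 and −4.1 N | full | wide tray |

- **Tins:** In the final depth views, all three tops read 47–48 mm high, which matches a tin lying flat on a tray floor (5 + 42 mm). Each tin is inside its tray.
- **Weight:** It stands upright, about 3 mm from the pad's centre.
- **Other things:** The jar, spool, cast and wheel holder measured within about 2 mm of where they started. I checked the plier only by eye, and it looked unmoved.
- **Checks that disagreed:**
  - In the last top view, stray depth pixels spoiled the box fits for the narrow-tray tin and the weight. For the tin, the scene view gave a clean 80 × 50 mm box. For the weight, I used the clean top-view fit taken right after I set it down.
  - The force reading is noisy, by about 0.5–1 N.
  - Pressing the last tin onto the tray floor briefly reached about +8 N, well under the limits.

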